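# Lock the bayonet cap on the air-filter canister

## Task

Close the air-filter canister on the bench: set the loose cap on its mouth, feel for the slots until the cap's two lugs drop in, press the cap down against the spring, turn it clockwise (seen from above) a little under a quarter turn to the stop, and ease off so that the spring lifts the lugs into their locking notches. Leave the cap locked and let go, and leave the bottle, the brass weight and the pliers standing or lying as they are.

Things in the scene. Friction and masses are not known exactly. Their poses are not given: they have to be found in the camera images.
- canister: Upright round aluminium canister, 72 mm across, 75 mm high, on a fixed square grey foot (84 mm, 10 mm thick). Two opposed air ports along its y, out to 52 mm from the axis at height 30 mm. Origin at the centre of its underside, z up. In its mouth, flush with the rim, a steel bayonet collar, bore 48 mm, with two facing entry slots, open on top, 13 mm wide, out to 31 mm from the axis.
- mouth (a point): Centre of the canister's mouth, level with its rim (75 mm up), axes as the canister's. The line through the two entry slots lies anywhere within 0.5 rad either way of the canister's x axis: not reported, to be felt for by turning the cap on the collar (or seen from above). Cap underside 4 mm below the rim: lugs on top of the collar; 6.5 mm: dropped in the slots, resting on the spring plate.
- channel (a point): Point on the axis 21 mm below the rim: the cap's underside when fully down, its disc hard on the rim. Under the collar's 8 mm thick top a channel runs from each slot clockwise (seen from above) to a stop; anticlockwise is blocked. Lugs turn in it only with the cap's underside 18 mm or more below the rim. A spring plate (40 mm, free 6.5 mm below the rim) pushes up: 3 N at first, 9.5 N fully down.
- locked (a point): Point on the axis 14 mm below the rim: the cap's underside when locked. At the end of each channel, against the stop, a notch 4 mm deep is cut up into the collar's top; the spring (6.4 N there) lifts the lugs into it on release. 80 degrees from mid slot to mid notch; a lug has about 5 degrees of play either way in slot and in notch. Let go before the notch, the cap stays 18 mm down.
- cap: Loose aluminium bayonet cap, about 0.15 kg, standing on its hub; origin under the hub's centre, z up. Hub 44 mm across, z 0 to 21 mm. Two facing lugs along its +x and -x, 8 mm wide, z 4 to 10 mm, out to 29 mm from the axis. Disc 68 mm across, z 21 to 28 mm. Black grip bar on top, 56 mm along x (in line with the lugs), 20 mm thick along y, z 28 to 58 mm. Alike after half a turn.
- bottle: Bystander: brown bottle with black cap, 39 mm across, 87 mm high, origin under its centre.
- weight: Bystander: small brass weight, 19 mm across, 31 mm high, origin under its centre.
- pliers: Bystander: flat pliers with blue handles, 150 mm long along their y, 58 mm wide, 12 mm thick, lying on the bench; origin under their centre.

How it is judged:
By the outcome, as a careful person would: the job done as asked, in the order asked, and still so for the second after the job is handed in, with the robot touching nothing.
It also fails if it takes over 67 s, if anything falls off the work surface, if the arm or the gripper's body presses on something with over 40 N, if the wrist force passes 120 N, or if a joint passes its speed limit or range.

## Robot

A 6-joint arm with a two-finger parallel gripper is mounted at the origin on a cart in front of the work surface, level with it; the furniture and walls round the work are solid. World frame = base frame: x ahead of the robot, y to its left, z up, the work surface at z = 0. Lengths are in m, angles in rad, forces in N, time in s.
With the tool pointing down it reaches from about 0.25 to 0.8 m from the base axis. Payload 3.9 kg.
Tool frame: the origin (TCP) lies at the very end of the fingers, on their centre line; the grasp point (between the pads) lies 19 mm behind it; z points along the fingers, y is the line along which they close (so a half turn about z gives the same grasp; the last joint's range is limited). The gripper opens to 85 mm and grips with 20 to 120 N. Pads are 22 mm wide; open, the fingers measure 114 mm over their backs; the gripper's body (76 mm by 85 mm) begins 54 mm behind the grasp point. The pads swing forward as they close: fully open they stand 13 mm farther back than shut.
Start: joints at [-1.201, 0.26, -0.138, 1.173, 0, 1.571], TCP at [0.19, -0.49, 0.192] pointing down, gripper open.
Joint ranges: [-2.78, 2.78], [-0.83, 1.72], [-1.28, 1.37], [-1.9, 2.12], [-1.57, 1.48], [-3.14, 3.14]. Speed limits (rad/s): [2.57, 2.57, 3.14, 3.14, 3.14, 3.14].

## Interface

Orientations are given as a rotation vector (axis times angle).
In Python, from plant import r gives the robot as it stands.
- The arm moves only by the tool jog_arm, never from a script. Its argument "increments" is a list of rows, each an object with "translation": the shift along the tool's x, y, z in units of 50 mm (1.0 is 50 mm), a list of three; "rotation": the turn, a rotation vector about the tool's x, y, z in units of 5 degrees (1.0 is 5 degrees), a list of three; "grip": the closure, from -1 (fully open) to 1 (shut). In form: [{"translation": [dx, dy, dz], "rotation": [ax, ay, az], "grip": grip}, ...]. A call has 1 to 5 rows; each row shifts and turns the commanded pose from where the row before left it, along the tool's axes as they then stand; what a row does not reach is not made up. A row lasts 1/8 s, in which the tool goes at most 62.5 mm and 10.7 degrees, less where a joint would pass 70% of its speed; a pose out of reach is approached as far as the arm can. A call is refused whole if a number of a shift passes 1 or a number of a turn 1, either way. A call with a gripper value outside its range is refused whole. The fingers move at their own pace and stop on an object; the grip force is fixed at half the most. Time passes only in rows, so rows that do not move let the fingers close. It gives the time, the measured TCP pose, the force, the opening and the grip force at its end, in the units of the state.
- r.state(): the state, without advancing time (a new reading comes with each control period).
- r.capture(name): name is "side" or "top"; returns the picture (400x640x3 uint8, blue, green, red); there is no depth.
- r.calibration(name): a dict with "camera_matrix" (3x3 intrinsics, pixels), "eye" and "rotation" of the camera in the world. Camera axes: x right, y up, looking along -z (the intrinsics and any distortion apply to the point x, -y, -z); pixel columns grow to the right and rows downward; lengths in m; the calibration is good to about 2 mm. A picture is of the moment at which its call begins. calibration takes no time and is no camera call.
- r.close_job(): hands the job in; it is judged then, once.
The state is a dict: "t": time; "qpos": joint angles; "joint_velocities": joint speeds; "joint_torque": joint torques, N m; "ee_pos": TCP position; "tcp_rot": TCP orientation; "force": force on the tool from outside, world axes, zero at the start; "torque": the same for the moment, N m; "grip_width": finger opening in m; "grip_force": force on a finger pad.
Only numpy, scipy, OpenCV 4.12 (cv2) and the standard library are available. Lean on these libraries where they do the work, as an engineer would, in place of code of your own. Each camera call takes 0.05 s, during which the arm holds its last target. There are 200 camera calls.

## Working session

There is one attempt and no reset: what is moved stays moved. The work goes in short steps, Python scripts to look and compute and a tool call to move; the robot and the scene stay as the last step left them, time stands still between calls to the robot, and variables do not carry over. Pictures are saved under pics/ and viewed, at most 10 in all, crops included, and the job is handed in when it is done.

Besides the shell and the picture viewer there is one more tool, called after ">>>" as a command line: name --argument value ..., lists and objects as JSON in quotes. jog_arm: Moves the arm, as the interface text tells. Its arguments: {"type":"object","properties":{"increments":{"type":"array"}},"required":["increments"]}

```bash
mkdir -p pics; ls; python3 - <<'E'
from plant import r
import cv2
for n in("top","side"):
    cv2.imwrite(f"pics/{n}0.png",r.capture(n)); c=r.calibration(n); print(n,c)
print(r.state())
E
```

```text
pics
top {'camera_matrix': array([[456.52198656,   0.        , 320.76140776],
       [  0.        , 456.52198656, 204.28825542],
       [  0.        ,   0.        ,   1.        ]]), 'eye': array([0.44748677, 0.00703281, 1.05867617]), 'rotation': array([ 0.09272804, -0.11973606, -1.57348618])}
side {'camera_matrix': array([[473.33676529,   0.        , 318.00336594],
       [  0.        , 473.33676529, 200.08296696],
       [  0.        ,   0.        ,   1.        ]]), 'eye': array([0.51817924, 0.79736812, 0.43099718]), 'rotation': array([ 0.10802357, -1.63907791, -2.58166383])}
{'t': 0.1, 'qpos': array([-1.20096914e+00,  2.60647268e-01, -1.39221037e-01,  1.17270011e+00,
        1.80688266e-05,  1.57077614e+00]), 'joint_velocities': array([-0.00017458, -0.0023161 ,  0.00154439, -0.00061876,  0.00051572,
       -0.00064655]), 'joint_torque': array([-4.68110773e-05, -4.06507373e+01,  2.54527295e+01,  1.00770959e-02,
       -1.00113648e-04, -9.84728331e-06]), 'ee_pos': array([ 0.18952699, -0.48887656,  0.19124022]), 'tcp_rot': array([-3.08631391e+00, -5.77328494e-01,  4.83601102e-04]), 'force': array([0.2455331 , 0.64694711, 0.28583751]), 'torque': array([-0.03809681,  0.01455013, -0.03039519]), 'grip_force': 0.0, 'grip_width': 0.08548139388368854}
```

View pics/top0.png

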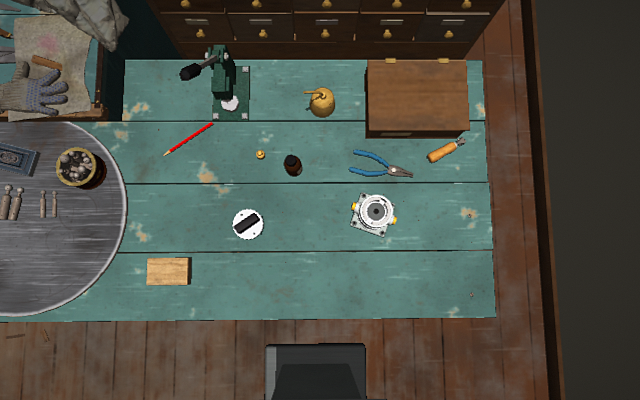

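View pics/side0.png

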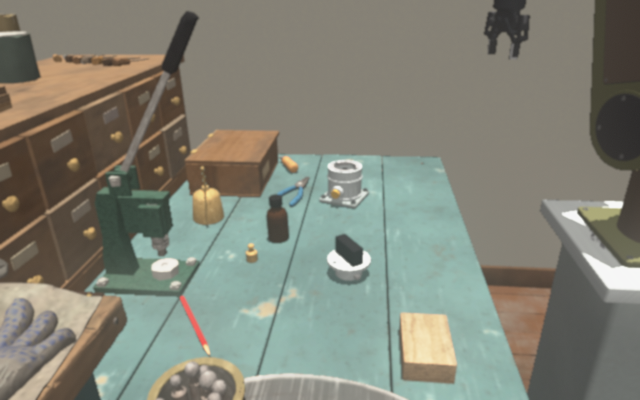

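The top view shows the cap at about (247,223) and the canister at (375,212). In the side view they are at (349,258) and (345,180). I'll enlarge both.

```bash
python3 - <<'E'
import cv2,numpy as np
t=cv2.imread("pics/top0.png"); s=cv2.imread("pics/side0.png")
def c(im,x,y,w=66,h=50): return cv2.resize(im[y:y+h,x:x+w],(396,300),interpolation=cv2.INTER_CUBIC)
a=np.vstack([np.hstack([c(t,215,198),c(t,342,187)]),np.hstack([c(s,316,232),c(s,312,157)])])
cv2.imwrite("pics/crop.png",a)
E
```

```text
(no output)
```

View pics/crop.png

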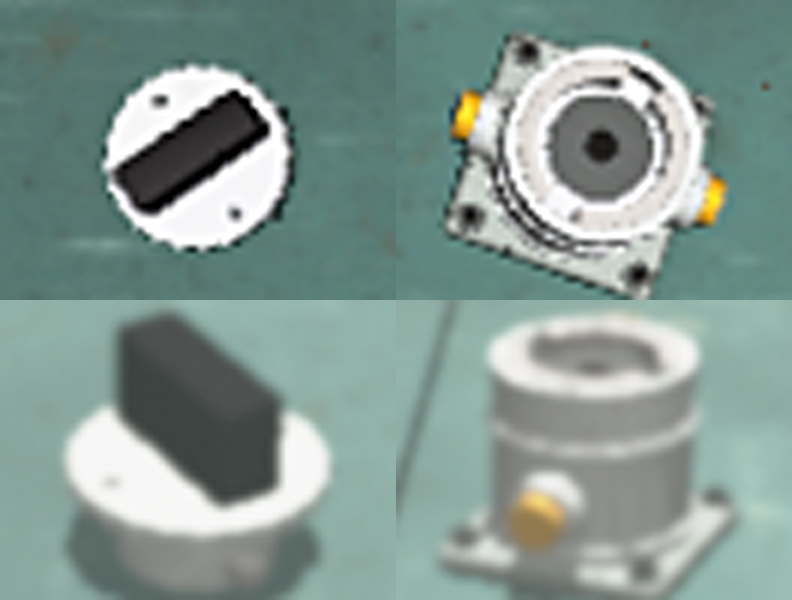

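```bash
cat > h.py <<'E'
from plant import r
import numpy as np
from scipy.spatial.transform import Rotation as Ro
C={n:r.calibration(n) for n in("top","side")}
def ray(n,uv):
    c=C[n];K=c["camera_matrix"];x=(uv[0]-K[0,2])/K[0,0];y=(uv[1]-K[1,2])/K[1,1]
    return c["eye"],Ro.from_rotvec(c["rotation"]).apply([x,-y,-1])
def atz(n,uv,z):
    e,d=ray(n,uv); return e+d*(z-e[2])/d[2]
def tri(a,b):
    (e,d),(f,g)=ray("top",a),ray("side",b)
    s=np.linalg.lstsq(np.c_[d,-g],f-e,rcond=None)[0]; p,q=e+s[0]*d,f+s[1]*g
    return (p+q)/2,np.linalg.norm(p-q)
def cr(x0,y0,u,v): return (x0+(u+.5)/6-.5, y0+(v+.5)/6-.5)
def proj(n,p):
    c=C[n];K=c["camera_matrix"];q=Ro.from_rotvec(c["rotation"]).inv().apply(np.asarray(p)-c["eye"])
    return K[0,2]-K[0,0]*q[0]/q[2],K[1,2]+K[1,1]*q[1]/q[2]
E
python3 - <<'E'
from h import *
np.set_printoptions(precision=4,suppress=True)
T=lambda u,v:cr(215,198,u,v)
G=lambda u,v:cr(342,187,u-396,v)
S=lambda u,v:cr(316,232,u,v-300)
H=lambda u,v:cr(312,157,u-396,v-300)
print("disc",tri(T(199,158),S(198,463)), atz("top",T(199,158),.028), atz("side",S(198,463),.028))
print("bar",tri(T(193,152),S(199,363)), atz("top",T(193,152),.058))
print("rim",tri(G(604,143),H(594,356)), atz("top",G(604,143),.075), atz("side",H(594,356),.075))
for a,b in (((113,175),(238,90)),((152,213),(270,130))):
    d=atz("top",T(*b),.058)-atz("top",T(*a),.058); print("bar ang",np.degrees(np.arctan2(d[1],d[0])),np.linalg.norm(d))
d=atz("top",G(712,200),.03)-atz("top",G(468,117),.03); print("ports",np.degrees(np.arctan2(d[1],d[0]))+90,np.linalg.norm(d))
d=atz("top",G(638,92),.072)-atz("top",G(567,205),.072); print("slots",np.degrees(np.arctan2(d[1],d[0])),np.linalg.norm(d))
print(r.state()["tcp_rot"], Ro.from_rotvec(r.state()["tcp_rot"]).as_matrix())
E
```

```text
disc (array([0.5442, 0.1544, 0.026 ]), np.float64(0.0008364070205335883)) [0.5436 0.1541 0.028 ] [0.5445 0.1576 0.028 ]
bar (array([0.544 , 0.1524, 0.0553]), np.float64(0.001533197874133054)) [0.543  0.1521 0.058 ]
rim (array([ 0.5674, -0.1311,  0.0737]), np.float64(7.966542353321649e-05)) [ 0.5673 -0.131   0.075 ] [ 0.5672 -0.1279  0.075 ]
bar ang -55.47642206284239 0.05476933967109004
bar ang -54.651707982740895 0.05219336226526933
ports -19.230692956294305 0.09735711940952525
slots -33.02234551295433 0.04920414737441923
[-3.0863 -0.5773  0.0005] [[ 0.9324  0.3615 -0.0006]
 [ 0.3615 -0.9324  0.0017]
 [ 0.     -0.0018 -1.    ]]
```

```bash
cat >> h.py <<'E'
def yaw():
    m=Ro.from_rotvec(r.state()["tcp_rot"]).as_matrix(); return np.degrees(np.arctan2(m[1,0],m[0,0]))
def plan(p1,y1,n,p0=None,y0=None):
    "tool-axis rows for a straight move to p1 (world), yaw y1 deg, tool down"
    p0=r.state()["ee_pos"] if p0 is None else np.array(p0); y=yaw() if y0 is None else y0
    d=(np.array(p1)-p0)/n/.05; dy=(y1-y)/n
    for k in range(n):
        a=np.radians(y); c,s=np.cos(a),np.sin(a)
        print('{"t":[%.2f,%.2f,%.2f],"rz":%.2f}'%(c*d[0]+s*d[1],s*d[0]-c*d[1],-d[2],-dy/5)); y+=dy
E
python3 -c "
from h import *
plan([.5435,.1532,.13],-55,16)"
```

```text
{"t":[0.70,-0.59,0.08],"rz":0.95}
{"t":[0.65,-0.64,0.08],"rz":0.95}
{"t":[0.60,-0.70,0.08],"rz":0.95}
{"t":[0.54,-0.74,0.08],"rz":0.95}
{"t":[0.47,-0.79,0.08],"rz":0.95}
{"t":[0.41,-0.82,0.08],"rz":0.95}
{"t":[0.34,-0.85,0.08],"rz":0.95}
{"t":[0.26,-0.88,0.08],"rz":0.95}
{"t":[0.19,-0.90,0.08],"rz":0.95}
{"t":[0.11,-0.91,0.08],"rz":0.95}
{"t":[0.04,-0.92,0.08],"rz":0.95}
{"t":[-0.04,-0.92,0.08],"rz":0.95}
{"t":[-0.11,-0.91,0.08],"rz":0.95}
{"t":[-0.19,-0.90,0.08],"rz":0.95}
{"t":[-0.26,-0.88,0.08],"rz":0.95}
{"t":[-0.33,-0.85,0.08],"rz":0.95}
```

>>> jog_arm --increments '[{"translation": [0.7,-0.59,0.08],"rotation": [0,0,0.95],"grip": -1},{"translation": [0.65,-0.64,0.08],"rotation": [0,0,0.95],"grip": -1},{"translation": [0.6,-0.7,0.08],"rotation": [0,0,0.95],"grip": -1},{"translation": [0.54,-0.74,0.08],"rotation": [0,0,0.95],"grip": -1},{"translation": [0.47,-0.79,0.08],"rotation": [0,0,0.95],"grip": -1}]'

```text
t: 0.72
ee_pos: [0.3007, -0.2872, 0.1716]
tcp_rot: [-3.14, 0.075, 0.0]
force: [0.5, -0.3, 0.1]
grip_width: 0.0853
grip_force: 0.0
```

>>> jog_arm --increments '[{"translation": [0.41,-0.82,0.08],"rotation": [0,0,0.95],"grip": -1},{"translation": [0.34,-0.85,0.08],"rotation": [0,0,0.95],"grip": -1},{"translation": [0.26,-0.88,0.08],"rotation": [0,0,0.95],"grip": -1},{"translation": [0.19,-0.9,0.08],"rotation": [0,0,0.95],"grip": -1},{"translation": [0.11,-0.91,0.08],"rotation": [0,0,0.95],"grip": -1}]'

```text
t: 1.35
ee_pos: [0.3893, -0.1381, 0.1522]
tcp_rot: [-3.033, 0.591, -0.011]
force: [0.2, -0.4, 0.2]
grip_width: 0.085
grip_force: 0.0
```

>>> jog_arm --increments '[{"translation": [0.04,-0.92,0.08],"rotation": [0,0,0.95],"grip": -1},{"translation": [-0.04,-0.92,0.08],"rotation": [0,0,0.95],"grip": -1},{"translation": [-0.11,-0.91,0.08],"rotation": [0,0,0.95],"grip": -1},{"translation": [-0.19,-0.9,0.08],"rotation": [0,0,0.95],"grip": -1},{"translation": [-0.26,-0.88,0.08],"rotation": [0,0,0.95],"grip": -1}]'

```text
t: 1.98
ee_pos: [0.3584, -0.1164, 0.164]
tcp_rot: [-2.785, 0.786, -0.009]
force: [-0.8, 0.0, 0.1]
grip_width: 0.0854
grip_force: 0.0
```

>>> jog_arm --increments '[{"translation": [-0.33,-0.85,0.08],"rotation": [0,0,0.95],"grip": -1},{"translation": [0,0,0],"rotation": [0,0,0],"grip": -1}]'

```text
t: 2.22
ee_pos: [0.3423, -0.1075, 0.1721]
tcp_rot: [-2.734, 0.828, -0.002]
force: [0.9, -0.1, 0.8]
grip_width: 0.0851
grip_force: 0.0
```

```bash
python3 -c "
from h import *
import cv2
s=r.state();print(s['ee_pos'],yaw(),s['qpos'],s['tcp_rot'])
a=r.capture('side');cv2.imwrite('pics/s1.png',cv2.resize(a[100:300,250:450],(600,600),interpolation=cv2.INTER_CUBIC))
print(proj('side',s['ee_pos']))
plan([.5435,.1532,.032],-55,4)"
```

```text
[ 0.34228732 -0.10754793  0.17207222] -33.07838038266424 [-0.57830009  0.03712615 -0.50497339  1.1088762   0.27314989  3.14058496] [-2.73447710e+00  8.28402762e-01 -2.32199629e-03]
(np.float64(461.9204013636858), np.float64(125.02705667463101))
{"t":[0.13,-1.64,0.70],"rz":1.10}
{"t":[-0.03,-1.65,0.70],"rz":1.10}
{"t":[-0.19,-1.63,0.70],"rz":1.10}
{"t":[-0.34,-1.61,0.70],"rz":1.10}
```

View pics/s1.png

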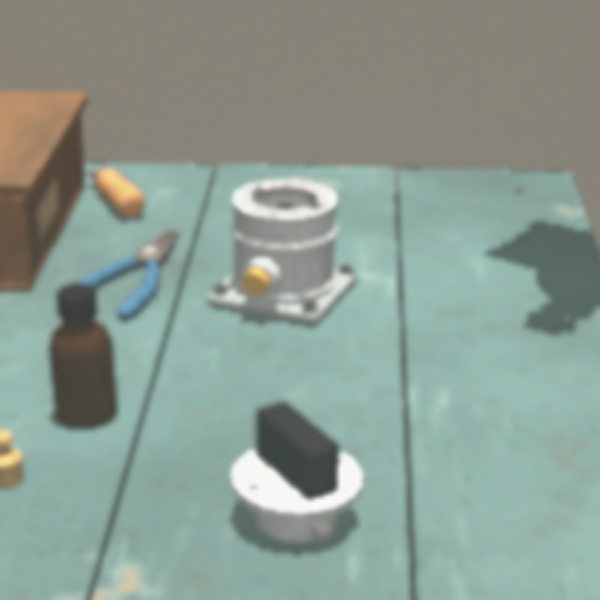

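The view shows the arm out of frame, with the cap and canister undisturbed. Joint 6 ran into its range limit, so I'll use the equivalent grasp half a turn away, at yaw 125°. First I'll undo the tilt.

```bash
cat >> h.py <<'E'
def down(y): a=np.radians(y);c,s=np.cos(a),np.sin(a); return Ro.from_matrix([[c,s,0],[s,-c,0],[0,0,-1]])
def plan3(segs):
    import json
    p=r.state()["ee_pos"]; R=Ro.from_rotvec(r.state()["tcp_rot"]); k=0; buf=[]
    for p1,y1,n,g in segs:
        d=(np.array(p1)-p)/n/.05; w=(R.inv()*down(y1)).as_rotvec()
        for i in range(n):
            buf.append({"translation":R.inv().apply(d).round(2).tolist(),"rotation":np.degrees(w/n/5).round(2).tolist(),"grip":g})
            R=R*Ro.from_rotvec(w/n)
        p=np.array(p1); R=down(y1)
    for i in range(0,len(buf),5): print(json.dumps(buf[i:i+5]))
E
python3 -c "
from h import *
p=r.state()['ee_pos']
plan3([([.35,-.1,.17],-25,5,-1),([.445,.02,.15],45,15,-1),([.5435,.1532,.13],125,16,-1)])"
```

```text
[{"translation": [0.01, -0.04, 0.02], "rotation": [-0.64, 0.13, -0.34], "grip": -1}, {"translation": [0.01, -0.04, 0.02], "rotation": [-0.64, 0.13, -0.34], "grip": -1}, {"translation": [0.01, -0.04, 0.01], "rotation": [-0.64, 0.13, -0.34], "grip": -1}, {"translation": [0.01, -0.04, 0.01], "rotation": [-0.64, 0.13, -0.34], "grip": -1}, {"translation": [0.01, -0.04, 0.01], "rotation": [-0.64, 0.13, -0.34], "grip": -1}]
[{"translation": [0.05, -0.2, 0.03], "rotation": [0.0, 0.0, -0.93], "grip": -1}, {"translation": [0.06, -0.19, 0.03], "rotation": [0.0, 0.0, -0.93], "grip": -1}, {"translation": [0.08, -0.19, 0.03], "rotation": [0.0, 0.0, -0.93], "grip": -1}, {"translation": [0.09, -0.18, 0.03], "rotation": [0.0, 0.0, -0.93], "grip": -1}, {"translation": [0.11, -0.17, 0.03], "rotation": [0.0, 0.0, -0.93], "grip": -1}]
[{"translation": [0.12, -0.16, 0.03], "rotation": [0.0, 0.0, -0.93], "grip": -1}, {"translation": [0.13, -0.15, 0.03], "rotation": [0.0, 0.0, -0.93], "grip": -1}, {"translation": [0.15, -0.14, 0.03], "rotation": [0.0, 0.0, -0.93], "grip": -1}, {"translation": [0.16, -0.13, 
[... 1100 characters left out ...]
on": [0.19, 0.09, 0.02], "rotation": [0.0, 0.0, -1.0], "grip": -1}, {"translation": [0.18, 0.11, 0.02], "rotation": [0.0, 0.0, -1.0], "grip": -1}, {"translation": [0.17, 0.12, 0.02], "rotation": [0.0, 0.0, -1.0], "grip": -1}]
[{"translation": [0.16, 0.14, 0.02], "rotation": [0.0, 0.0, -1.0], "grip": -1}, {"translation": [0.14, 0.15, 0.02], "rotation": [0.0, 0.0, -1.0], "grip": -1}, {"translation": [0.13, 0.16, 0.02], "rotation": [0.0, 0.0, -1.0], "grip": -1}, {"translation": [0.11, 0.17, 0.02], "rotation": [0.0, 0.0, -1.0], "grip": -1}, {"translation": [0.1, 0.18, 0.02], "rotation": [0.0, 0.0, -1.0], "grip": -1}]
[{"translation": [0.08, 0.19, 0.02], "rotation": [0.0, 0.0, -1.0], "grip": -1}]
```

>>> jog_arm --increments '[{"translation": [0.01,-0.04,0.02],"rotation": [-0.64,0.13,-0.34],"grip": -1},{"translation": [0.01,-0.04,0.02],"rotation": [-0.64,0.13,-0.34],"grip": -1},{"translation": [0.01,-0.04,0.01],"rotation": [-0.64,0.13,-0.34],"grip": -1},{"translation": [0.01,-0.04,0.01],"rotation": [-0.64,0.13,-0.34],"grip": -1},{"translation": [0.01,-0.04,0.01],"rotation": [-0.64,0.13,-0.34],"grip": -1}]'

```text
t: 2.9
ee_pos: [0.3356, -0.1305, 0.1702]
tcp_rot: [-3.052, 0.616, -0.009]
force: [-0.4, 0.5, 0.5]
grip_width: 0.0851
grip_force: 0.0
```

```bash
python3 -c "
from h import *
s=r.state();print(s['ee_pos'],yaw(),s['qpos'],s['tcp_rot'])"
```

```text
[ 0.33555971 -0.13053675  0.17021742] -22.827673646774176 [-0.39940946 -0.01167545 -0.5195002   1.06315528  0.02843936  3.14060086] [-3.05209464  0.61618082 -0.0085252 ]
```

>>> jog_arm --increments '[{"translation": [0.05,-0.2,0.03],"rotation": [0.0,0.0,-0.93],"grip": -1},{"translation": [0.06,-0.19,0.03],"rotation": [0.0,0.0,-0.93],"grip": -1},{"translation": [0.08,-0.19,0.03],"rotation": [0.0,0.0,-0.93],"grip": -1},{"translation": [0.09,-0.18,0.03],"rotation": [0.0,0.0,-0.93],"grip": -1},{"translation": [0.11,-0.17,0.03],"rotation": [0.0,0.0,-0.93],"grip": -1}]'

```text
t: 3.52
ee_pos: [0.3659, -0.0889, 0.164]
tcp_rot: [-3.113, -0.014, -0.017]
force: [0.0, -0.3, -0.0]
grip_width: 0.0857
grip_force: 0.0
```

```bash
python3 -c "
from h import *
s=r.state();print(s['ee_pos'],yaw(),s['qpos'],s['tcp_rot'])
plan3([([.5435,.1532,.13],65,14,-1),([.5435,.1532,.10],125,12,-1)])"
```

```text
[ 0.36587647 -0.08888106  0.16404364] 0.505291339139665 [-0.26697837  0.01858543 -0.50602129  1.04303748  0.03000895  2.86568559] [-3.11344857 -0.01397325 -0.01725392]
[{"translation": [0.26, -0.34, 0.06], "rotation": [-0.02, -0.02, -0.92], "grip": -1}, {"translation": [0.28, -0.32, 0.06], "rotation": [-0.02, -0.02, -0.92], "grip": -1}, {"translation": [0.31, -0.3, 0.06], "rotation": [-0.02, -0.02, -0.92], "grip": -1}, {"translation": [0.33, -0.27, 0.06], "rotation": [-0.02, -0.02, -0.92], "grip": -1}, {"translation": [0.35, -0.24, 0.06], "rotation": [-0.02, -0.02, -0.92], "grip": -1}]
[{"translation": [0.37, -0.21, 0.06], "rotation": [-0.02, -0.02, -0.92], "grip": -1}, {"translation": [0.39, -0.18, 0.06], "rotation": [-0.02, -0.02, -0.92], "grip": -1}, {"translation": [0.4, -0.15, 0.05], "rotation": [-0.02, -0.02, -0.92], "grip": -1}, {"translation": [0.41, -0.12, 0.05], "rotation": [-0.02, -0.02, -0.92], "grip": -1}, {"translation": [0.42, -0.09, 0.05], "rotation": [-0.02, -0.02, -0.92], "grip": -1}]
[{"translation": [0.43, -0.05, 0.05], "rotation": [-0.02, -0.02, -0.92], "grip": -
[... 483 characters left out ...]
 -1}, {"translation": [0.0, 0.0, 0.05], "rotation": [0.0, 0.0, -1.0], "grip": -1}, {"translation": [0.0, 0.0, 0.05], "rotation": [0.0, 0.0, -1.0], "grip": -1}, {"translation": [0.0, 0.0, 0.05], "rotation": [0.0, 0.0, -1.0], "grip": -1}]
[{"translation": [0.0, 0.0, 0.05], "rotation": [0.0, 0.0, -1.0], "grip": -1}, {"translation": [0.0, 0.0, 0.05], "rotation": [0.0, 0.0, -1.0], "grip": -1}, {"translation": [0.0, 0.0, 0.05], "rotation": [0.0, 0.0, -1.0], "grip": -1}, {"translation": [0.0, 0.0, 0.05], "rotation": [0.0, 0.0, -1.0], "grip": -1}, {"translation": [0.0, 0.0, 0.05], "rotation": [0.0, 0.0, -1.0], "grip": -1}]
[{"translation": [0.0, 0.0, 0.05], "rotation": [0.0, 0.0, -1.0], "grip": -1}]
```

>>> jog_arm --increments '[{"translation": [0.26,-0.34,0.06],"rotation": [-0.02,-0.02,-0.92],"grip": -1},{"translation": [0.28,-0.32,0.06],"rotation": [-0.02,-0.02,-0.92],"grip": -1},{"translation": [0.31,-0.3,0.06],"rotation": [-0.02,-0.02,-0.92],"grip": -1},{"translation": [0.33,-0.27,0.06],"rotation": [-0.02,-0.02,-0.92],"grip": -1},{"translation": [0.35,-0.24,0.06],"rotation": [-0.02,-0.02,-0.92],"grip": -1}]'

```text
t: 4.15
ee_pos: [0.4299, -0.0024, 0.1515]
tcp_rot: [-3.059, -0.637, -0.012]
force: [-0.2, 0.2, -0.4]
grip_width: 0.0855
grip_force: 0.0
```

>>> jog_arm --increments '[{"translation": [0.37,-0.21,0.06],"rotation": [-0.02,-0.02,-0.92],"grip": -1},{"translation": [0.39,-0.18,0.06],"rotation": [-0.02,-0.02,-0.92],"grip": -1},{"translation": [0.4,-0.15,0.05],"rotation": [-0.02,-0.02,-0.92],"grip": -1},{"translation": [0.41,-0.12,0.05],"rotation": [-0.02,-0.02,-0.92],"grip": -1},{"translation": [0.42,-0.09,0.05],"rotation": [-0.02,-0.02,-0.92],"grip": -1}]'

```text
t: 4.78
ee_pos: [0.4939, 0.0835, 0.1392]
tcp_rot: [-2.882, -1.239, -0.006]
force: [-0.3, 0.1, 0.1]
grip_width: 0.0855
grip_force: 0.0
```

>>> jog_arm --increments '[{"translation": [0.43,-0.05,0.05],"rotation": [-0.02,-0.02,-0.92],"grip": -1},{"translation": [0.43,-0.02,0.05],"rotation": [-0.02,-0.02,-0.92],"grip": -1},{"translation": [0.43,0.02,0.05],"rotation": [-0.02,-0.02,-0.92],"grip": -1},{"translation": [0.43,0.05,0.05],"rotation": [-0.02,-0.02,-0.92],"grip": -1},{"translation": [0,0,0.05],"rotation": [0,0,-1],"grip": -1}]'

```text
t: 5.4
ee_pos: [0.5463, 0.1536, 0.1267]
tcp_rot: [2.569, 1.799, 0.003]
force: [0.2, 1.0, -0.6]
grip_width: 0.0854
grip_force: 0.0
```

>>> jog_arm --increments '[{"translation": [0,0,0.05],"rotation": [0,0,-1],"grip": -1},{"translation": [0,0,0.05],"rotation": [0,0,-1],"grip": -1},{"translation": [0,0,0.05],"rotation": [0,0,-1],"grip": -1},{"translation": [0,0,0.05],"rotation": [0,0,-1],"grip": -1},{"translation": [0,0,0.05],"rotation": [0,0,-1],"grip": -1}]'

```text
t: 6.02
ee_pos: [0.5451, 0.1522, 0.1143]
tcp_rot: [2.121, 2.311, -0.0]
force: [-0.1, -0.1, 0.9]
grip_width: 0.0852
grip_force: 0.0
```

>>> jog_arm --increments '[{"translation": [0,0,0.05],"rotation": [0,0,-1],"grip": -1},{"translation": [0,0,0.05],"rotation": [0,0,-1],"grip": -1},{"translation": [0,0,0.05],"rotation": [0,0,-1],"grip": -1},{"translation": [0,0,0.05],"rotation": [0,0,-1],"grip": -1},{"translation": [0,0,0.05],"rotation": [0,0,-1],"grip": -1}]'

```text
t: 6.65
ee_pos: [0.5452, 0.1521, 0.1018]
tcp_rot: [1.57, 2.716, -0.002]
force: [-0.9, 0.4, 0.3]
grip_width: 0.0854
grip_force: 0.0
```

```bash
python3 -c "
from h import *
s=r.state();print(s['t'],s['ee_pos'],yaw(),s['qpos'],s['tcp_rot'])
plan3([([.5435,.1532,.07],125,3,-1),([.5435,.1532,.032],125,3,-1)])"
```

```text
6.65 [0.5451887  0.15211165 0.10180468] 119.92359909369813 [ 0.27482457  0.37889133 -0.20672097  0.98275122 -0.00430622  1.32334722] [ 1.57021119e+00  2.71551255e+00 -1.97519559e-03]
[{"translation": [0.01, -0.01, 0.21], "rotation": [0.0, 0.02, -0.34], "grip": -1}, {"translation": [0.01, -0.01, 0.21], "rotation": [0.0, 0.02, -0.34], "grip": -1}, {"translation": [0.01, -0.01, 0.21], "rotation": [0.0, 0.02, -0.34], "grip": -1}, {"translation": [0.0, 0.0, 0.25], "rotation": [0.0, 0.0, 0.0], "grip": -1}, {"translation": [0.0, 0.0, 0.25], "rotation": [0.0, 0.0, 0.0], "grip": -1}]
[{"translation": [0.0, 0.0, 0.25], "rotation": [0.0, 0.0, 0.0], "grip": -1}]
```

>>> jog_arm --increments '[{"translation": [0.01,-0.01,0.21],"rotation": [0,0.02,-0.34],"grip": -1},{"translation": [0.01,-0.01,0.21],"rotation": [0,0.02,-0.34],"grip": -1},{"translation": [0.01,-0.01,0.21],"rotation": [0,0.02,-0.34],"grip": -1},{"translation": [0,0,0.25],"rotation": [0,0,0],"grip": -1},{"translation": [0,0,0.25],"rotation": [0,0,0],"grip": -1}]'

```text
t: 7.28
ee_pos: [0.5427, 0.1519, 0.0446]
tcp_rot: [-1.455, -2.784, -0.001]
force: [-0.7, -0.2, 0.9]
grip_width: 0.0854
grip_force: 0.0
```

>>> jog_arm --increments '[{"translation": [0,0,0.25],"rotation": [0,0,0],"grip": -1},{"translation": [0,0,0],"rotation": [0,0,0],"grip": 1},{"translation": [0,0,0],"rotation": [0,0,0],"grip": 1},{"translation": [0,0,0],"rotation": [0,0,0],"grip": 1},{"translation": [0,0,0],"rotation": [0,0,0],"grip": 1}]'

```text
t: 7.9
ee_pos: [0.5432, 0.1521, 0.0336]
tcp_rot: [1.455, 2.784, 0.002]
force: [0.3, 0.2, 0.9]
grip_width: 0.0123
grip_force: 0.0
```

>>> jog_arm --increments '[{"translation": [0,0,0],"rotation": [0,0,0],"grip": 1},{"translation": [0,0,0],"rotation": [0,0,0],"grip": 1}]'

```text
t: 8.15
ee_pos: [0.5429, 0.152, 0.0332]
tcp_rot: [1.455, 2.784, 0.001]
force: [0.5, -0.7, -0.1]
grip_width: -0.0003
grip_force: 0.0
```

```bash
python3 -c "
from h import *
import cv2
s=r.state();print(s['t'],s['ee_pos'],yaw(),s['tcp_rot'],s['grip_width'],s['grip_force'],s['force'],s['torque'])
a=r.capture('side');cv2.imwrite('pics/s2.png',cv2.resize(a[180:300,290:410],(600,600),interpolation=cv2.INTER_CUBIC))
"
```

```text
8.15 [0.54286107 0.15201954 0.03322915] 124.82026623692008 [1.45492875e+00 2.78422083e+00 1.35769701e-03] -0.00027923768850974336 0.0 [ 0.48461211 -0.66346893 -0.0894128 ] [ 0.03858327 -0.05233475  0.00025665]
```

View pics/s2.png

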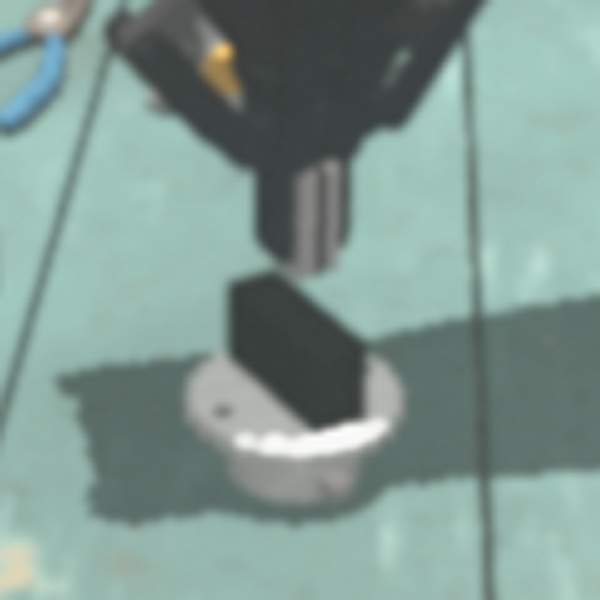

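The fingers closed on nothing. The crop shows the fingertip at about (305,270), clear of the bar, not around it. I'll triangulate it.

```bash
python3 -c "
from h import *
import cv2
s=r.state();p=s['ee_pos'];print(proj('top',p),proj('side',p),'tip seen side',(290+305/5,180+270/5))
a=r.capture('top');cv2.imwrite('pics/t2.png',cv2.resize(a[180:290,190:330],(770,605))[:600])
for n in C: print(n,np.allclose(C[n]['eye'],r.calibration(n)['eye']),r.calibration(n).keys())
"
```

```text
(np.float64(248.350801569226), np.float64(224.04475042284113)) (np.float64(349.84461117872064), np.float64(254.1537777604332)) tip seen side (351.0, 234.0)
top True dict_keys(['camera_matrix', 'eye', 'rotation'])
side True dict_keys(['camera_matrix', 'eye', 'rotation'])
```

View pics/t2.png

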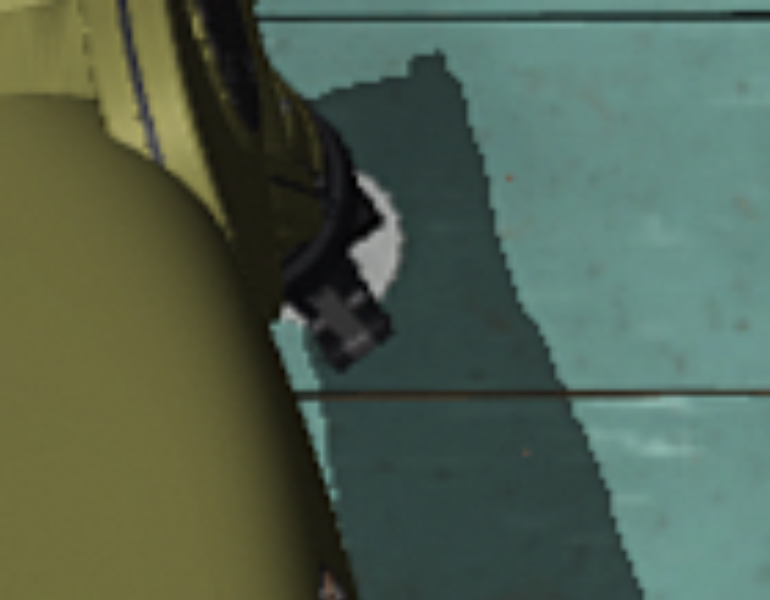

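```bash
python3 -c "
from h import *
p=[0.1895,-.4889,.1912];print('start proj',proj('side',p),proj('side',np.add(p,[0,0,.032])))
p=r.state()['ee_pos']
for dz in (0,.013,.026,.032,.04): print(dz,proj('side',p+[0,0,dz]))
import cv2
a=cv2.imread('pics/side0.png')[0:100,460:560];cv2.imwrite('pics/s0g.png',cv2.resize(a,(500,500),interpolation=cv2.INTER_CUBIC))
"
```

```text
start proj (np.float64(498.7106920396253), np.float64(77.27536761076249)) (np.float64(500.54041473053235), np.float64(64.57817121356129))
0 (np.float64(349.8476517095246), np.float64(254.16003608332494))
0.013 (np.float64(349.9530477138795), np.float64(247.09757593867602))
0.026 (np.float64(350.0600141235583), np.float64(239.92988481228312))
0.032 (np.float64(350.1099226458064), np.float64(236.5855744523873))
0.04 (np.float64(350.1770055551444), np.float64(232.0904289628971))
```

View pics/s0g.png

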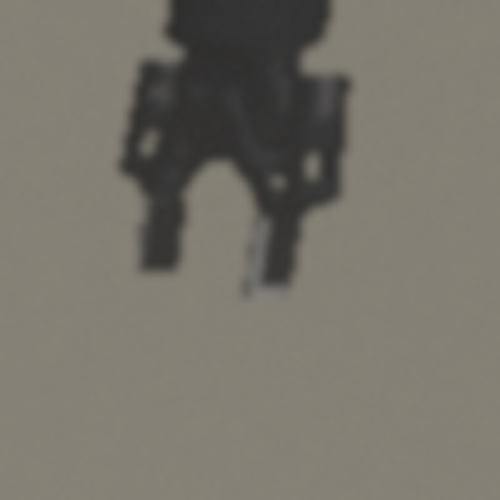

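Two things show from these pictures. The top view has the gripper right above the cap. In the side views the fingertips sit about 36 mm higher than the reported TCP, both at the start (px ~(503,56) against 77 expected) and now. So I'll open, go lower in steps while watching the force, and look again before closing.

>>> jog_arm --increments '[{"translation": [0,0,0],"rotation": [0,0,0],"grip": -1},{"translation": [0,0,0],"rotation": [0,0,0],"grip": -1},{"translation": [0,0,0],"rotation": [0,0,0],"grip": -1},{"translation": [0,0,0],"rotation": [0,0,0],"grip": -1},{"translation": [0,0,0],"rotation": [0,0,0],"grip": -1}]'

```text
t: 8.88
ee_pos: [0.5428, 0.152, 0.0331]
tcp_rot: [-1.455, -2.784, -0.001]
force: [-0.6, 0.1, -0.6]
grip_width: 0.0855
grip_force: 0.0
```

>>> jog_arm --increments '[{"translation": [0,0,0.1],"rotation": [0,0,0],"grip": -1},{"translation": [0,0,0.1],"rotation": [0,0,0],"grip": -1},{"translation": [0,0,0.1],"rotation": [0,0,0],"grip": -1},{"translation": [0,0,0],"rotation": [0,0,0],"grip": -1}]'

```text
t: 9.38
ee_pos: [0.5422, 0.1518, 0.0174]
tcp_rot: [-1.455, -2.783, 0.0]
force: [0.2, 0.7, -0.7]
grip_width: 0.0853
grip_force: 0.0
```

>>> jog_arm --increments '[{"translation": [0,0,0.1],"rotation": [0,0,0],"grip": -1},{"translation": [0,0,0.1],"rotation": [0,0,0],"grip": -1},{"translation": [0,0,0],"rotation": [0,0,0],"grip": -1}]'

```text
t: 9.75
ee_pos: [0.5423, 0.1519, 0.0075]
tcp_rot: [-1.455, -2.784, 0.0]
force: [1.0, -0.6, -0.1]
grip_width: 0.0855
grip_force: 0.0
```

```bash
python3 -c "
from h import *
import cv2
s=r.state();print(s['t'],s['ee_pos'],yaw(),s['grip_width'],s['force'])
a=r.capture('side')[180:300,290:410];b=r.capture('top')[175:275,190:290]
cv2.imwrite('pics/st3.png',np.hstack([cv2.resize(a,(400,400),interpolation=cv2.INTER_CUBIC),cv2.resize(b,(400,400),interpolation=cv2.INTER_CUBIC)]))
"
```

```text
9.75 [0.54227287 0.15186622 0.00753646] 124.819864230867 0.08552407339327843 [ 0.96588167 -0.62685282 -0.11320837]
```

View pics/st3.png

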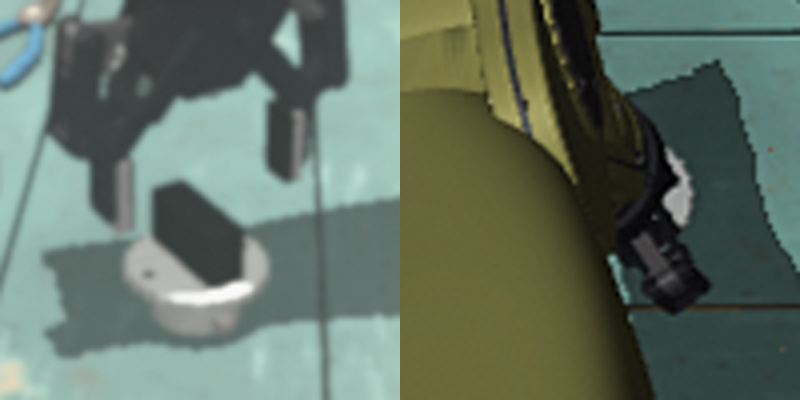

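The side half of the picture shows the open fingertips at px (324,249) and (376,234), straddling the bar and level with its top. The bar is central between them.

```bash
python3 -c "
from h import *
from scipy.optimize import least_squares
s=r.state();p=s['ee_pos'];R=Ro.from_rotvec(s['tcp_rot'])
obs=[(323.6,249.2),(376.4,234.2)]
def f(v):
  e=[]
  for sg,o in zip((1,-1),obs):
    q=p+R.apply([v[0],sg*.050+v[1],v[2]]); e+=list(np.subtract(proj('side',q),o))
  return e
for sc in (.046,.05,.054):
  g=lambda v:[x for sg,o in zip((1,-1),obs) for x in np.subtract(proj('side',p+R.apply([v[0],sg*sc+v[1],v[2]])),o)]
  q=least_squares(g,[0,0,-.05]);print(sc,q.x*1000,q.fun)
"
```

```text
0.046 [ 29.63845044  17.83955247 -68.38754715] [ 0.10719829  0.35816258 -0.11339849 -0.37887823]
0.05 [-15.0878491  -10.91843175 -37.58622145] [ 0.10719828  0.35816268 -0.11339844 -0.37887815]
0.054 [-59.81414823 -39.67641565  -6.78489625] [ 0.10719823  0.35816266 -0.11339839 -0.37887819]
```

>>> jog_arm --increments '[{"translation": [0,0,0.1],"rotation": [0,0,0],"grip": -1},{"translation": [0,0,0.08],"rotation": [0,0,0],"grip": -1},{"translation": [0,0,0],"rotation": [0,0,0],"grip": -1}]'

```text
t: 10.22
ee_pos: [0.5423, 0.1519, -0.0014]
tcp_rot: [-1.455, -2.784, -0.0]
force: [-0.1, 0.2, -0.1]
grip_width: 0.0855
grip_force: 0.0
```

>>> jog_arm --increments '[{"translation": [0,0,0],"rotation": [0,0,0],"grip": 1},{"translation": [0,0,0],"rotation": [0,0,0],"grip": 1},{"translation": [0,0,0],"rotation": [0,0,0],"grip": 1},{"translation": [0,0,0],"rotation": [0,0,0],"grip": 1},{"translation": [0,0,0],"rotation": [0,0,0],"grip": 1}]'

```text
t: 10.85
ee_pos: [0.5432, 0.1522, -0.0007]
tcp_rot: [1.455, 2.784, 0.002]
force: [0.4, 0.0, 0.6]
grip_width: 0.0183
grip_force: 63.9
```

>>> jog_arm --increments '[{"translation": [0,0,0],"rotation": [0,0,0],"grip": 1}]'

```text
t: 10.98
ee_pos: [0.5431, 0.1521, -0.0008]
tcp_rot: [1.455, 2.784, 0.002]
force: [0.5, 0.8, 1.0]
grip_width: 0.0189
grip_force: 64.0
```

```bash
python3 -c "
from h import *
import cv2
s=r.state();print(s['t'],s['ee_pos'],yaw(),s['tcp_rot'],s['grip_width'],s['grip_force'],s['force'],s['torque'])
a=r.capture('side')[180:300,290:410]
cv2.imwrite('pics/s4.png',cv2.resize(a,(600,600),interpolation=cv2.INTER_CUBIC))
"
```

```text
10.975 [ 0.54312223  0.15214442 -0.00075018] 124.82119005009653 [1.45481105e+00 2.78405018e+00 1.83860967e-03] 0.018896331042604127 63.97632837295532 [0.47223882 0.7538342  1.04913399] [ 0.10394304 -0.16414169  0.0041878 ]
```

View pics/s4.png

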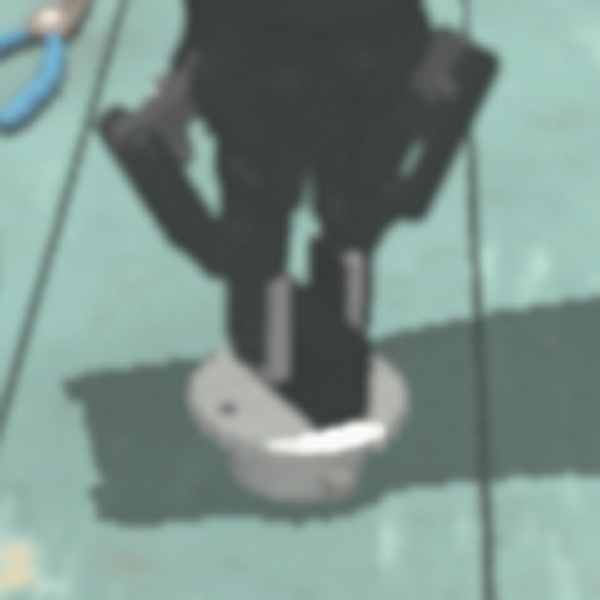

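The side picture shows both pads on the grip bar, tips just above the disc and the cap upright. It gripped at 64 N with a 19 mm opening. The cap's underside is therefore at reported z + 0.8 mm.

```bash
python3 -c "
from h import *
p=r.state()['ee_pos']
plan3([(p+[0,0,.105],124.8,5,1),([.5669,-.1321,.105],147,10,1)])"
```

```text
[{"translation": [0.0, 0.0, -0.42], "rotation": [0.0, -0.0, 0.0], "grip": 1}, {"translation": [0.0, 0.0, -0.42], "rotation": [0.0, -0.0, 0.0], "grip": 1}, {"translation": [0.0, 0.0, -0.42], "rotation": [0.0, -0.0, 0.0], "grip": 1}, {"translation": [0.0, 0.0, -0.42], "rotation": [0.0, -0.0, 0.0], "grip": 1}, {"translation": [0.0, 0.0, -0.42], "rotation": [0.0, -0.0, 0.0], "grip": 1}]
[{"translation": [-0.49, -0.29, -0.0], "rotation": [0.0, 0.0, -0.44], "grip": 1}, {"translation": [-0.48, -0.3, -0.0], "rotation": [0.0, 0.0, -0.44], "grip": 1}, {"translation": [-0.47, -0.32, -0.0], "rotation": [0.0, 0.0, -0.44], "grip": 1}, {"translation": [-0.46, -0.34, -0.0], "rotation": [0.0, 0.0, -0.44], "grip": 1}, {"translation": [-0.44, -0.36, -0.0], "rotation": [0.0, 0.0, -0.44], "grip": 1}]
[{"translation": [-0.43, -0.38, -0.0], "rotation": [0.0, 0.0, -0.44], "grip": 1}, {"translation": [-0.41, -0.39, -0.0], "rotation": [0.0, 0.0, -0.44], "grip": 1}, {"translation": [-0.4, -0.41, -0.0], "rotation": [0.0, 0.0, -0.44], "grip": 1}, {"translation": [-0.38, -0.42, -0.0], "rotation": [0.0, 0.0, -0.44], "grip": 1}, {"translation": [-0.37, -0.44, -0.0], "rotation": [0.0, 0.0, -0.44], "grip": 1}]
```

>>> jog_arm --increments '[{"translation": [0,0,-0.42],"rotation": [0,0,0],"grip": 1},{"translation": [0,0,-0.42],"rotation": [0,0,0],"grip": 1},{"translation": [0,0,-0.42],"rotation": [0,0,0],"grip": 1},{"translation": [0,0,-0.42],"rotation": [0,0,0],"grip": 1},{"translation": [0,0,-0.42],"rotation": [0,0,0],"grip": 1}]'

```text
t: 11.65
ee_pos: [0.5419, 0.1516, 0.1043]
tcp_rot: [-1.454, -2.783, 0.001]
force: [0.0, 1.0, -1.3]
grip_width: 0.0187
grip_force: 63.7
```

>>> jog_arm --increments '[{"translation": [-0.49,-0.29,0],"rotation": [0,0,-0.44],"grip": 1},{"translation": [-0.48,-0.3,0],"rotation": [0,0,-0.44],"grip": 1},{"translation": [-0.47,-0.32,0],"rotation": [0,0,-0.44],"grip": 1},{"translation": [-0.46,-0.34,0],"rotation": [0,0,-0.44],"grip": 1},{"translation": [-0.44,-0.36,0],"rotation": [0,0,-0.44],"grip": 1}]'

```text
t: 12.28
ee_pos: [0.5536, 0.0092, 0.1035]
tcp_rot: [-1.179, -2.911, 0.0]
force: [0.3, -0.1, -2.2]
grip_width: 0.0187
grip_force: 63.8
```

>>> jog_arm --increments '[{"translation": [-0.43,-0.38,0],"rotation": [0,0,-0.44],"grip": 1},{"translation": [-0.41,-0.39,0],"rotation": [0,0,-0.44],"grip": 1},{"translation": [-0.4,-0.41,0],"rotation": [0,0,-0.44],"grip": 1},{"translation": [-0.38,-0.42,0],"rotation": [0,0,-0.44],"grip": 1},{"translation": [-0.37,-0.44,0],"rotation": [0,0,-0.44],"grip": 1}]'

```text
t: 12.9
ee_pos: [0.5648, -0.1329, 0.1034]
tcp_rot: [-0.895, -3.01, -0.001]
force: [-0.2, -0.8, -1.2]
grip_width: 0.0184
grip_force: 63.8
```

>>> jog_arm --increments '[{"translation": [0,0,0],"rotation": [0,0,0],"grip": 1},{"translation": [0,0,0],"rotation": [0,0,0],"grip": 1}]'

```text
t: 13.15
ee_pos: [0.5649, -0.1315, 0.1034]
tcp_rot: [-0.897, -3.009, -0.002]
force: [0.0, 0.5, -1.4]
grip_width: 0.0185
grip_force: 63.8
```

```bash
python3 -c "
from h import *
import cv2
s=r.state();print(s['t'],s['ee_pos'],yaw(),s['tcp_rot'],s['grip_width'],s['grip_force'],s['force'],s['torque'])
a=r.capture('side')[120:220,290:410]
cv2.imwrite('pics/s5.png',cv2.resize(a,(720,600),interpolation=cv2.INTER_CUBIC))
plan3([([.5669,-.1321,.085],147,4,1)])"
```

```text
13.15 [ 0.56489096 -0.13153298  0.1034476 ] 146.798109029511 [-8.97127702e-01 -3.00917085e+00 -1.66379609e-03] 0.0184534567302447 63.816962242126465 [ 0.03326786  0.48644313 -1.39730545] [7.09031364e-03 9.68856015e-05 2.90057956e-02]
[{"translation": [-0.01, 0.0, 0.09], "rotation": [0.0, -0.0, -0.01], "grip": 1}, {"translation": [-0.01, 0.0, 0.09], "rotation": [0.0, -0.0, -0.01], "grip": 1}, {"translation": [-0.01, 0.0, 0.09], "rotation": [0.0, -0.0, -0.01], "grip": 1}, {"translation": [-0.01, 0.0, 0.09], "rotation": [0.0, -0.0, -0.01], "grip": 1}]
```

>>> jog_arm --increments '[{"translation": [-0.02,0,0.1],"rotation": [0,0,0],"grip": 1},{"translation": [-0.02,0.01,0.1],"rotation": [0,0,0],"grip": 1},{"translation": [0,0,0.1],"rotation": [0,0,0],"grip": 1},{"translation": [0,0,0.1],"rotation": [0,0,0],"grip": 1},{"translation": [0,0,0],"rotation": [0,0,0],"grip": 1}]'

```text
t: 13.82
ee_pos: [0.567, -0.1325, 0.0832]
tcp_rot: [-0.897, -3.01, -0.001]
force: [-0.0, 0.2, -0.6]
grip_width: 0.0184
grip_force: 63.8
```

>>> jog_arm --increments '[{"translation": [0,0,0.06],"rotation": [0,0,0],"grip": 1},{"translation": [0,0,0.06],"rotation": [0,0,0],"grip": 1},{"translation": [0,0,0.06],"rotation": [0,0,0],"grip": 1},{"translation": [0,0,0],"rotation": [0,0,0],"grip": 1}]'

```text
t: 14.32
ee_pos: [0.5673, -0.1327, 0.0746]
tcp_rot: [-0.897, -3.01, -0.001]
force: [-0.4, 0.1, -1.5]
grip_width: 0.0185
grip_force: 63.8
```

```bash
python3 -c "
from h import *
s=r.state();print(s['t'],s['ee_pos'],yaw(),s['force'],s['torque'])"
```

```text
14.325 [ 0.56729454 -0.13266079  0.07458328] 146.81949783509464 [-0.43306037  0.12738397 -1.50219213] [-0.07259392 -0.01822243 -0.00683789]
```

>>> jog_arm --increments '[{"translation": [0,0,0.04],"rotation": [0,0,0],"grip": 1},{"translation": [0,0,0],"rotation": [0,0,0],"grip": 1}]'

```text
t: 14.58
ee_pos: [0.5675, -0.1327, 0.0728]
tcp_rot: [-0.897, -3.011, -0.001]
force: [0.9, 0.4, -1.7]
grip_width: 0.0185
grip_force: 63.8
```

>>> jog_arm --increments '[{"translation": [0,0,0.04],"rotation": [0,0,0],"grip": 1},{"translation": [0,0,0],"rotation": [0,0,0],"grip": 1}]'

```text
t: 14.82
ee_pos: [0.5674, -0.1327, 0.0707]
tcp_rot: [-0.897, -3.011, -0.001]
force: [-0.0, -0.1, -1.0]
grip_width: 0.0186
grip_force: 63.8
```

>>> jog_arm --increments '[{"translation": [0,0,0.03],"rotation": [0,0,0],"grip": 1},{"translation": [0,0,0],"rotation": [0,0,0],"grip": 1}]'

```text
t: 15.08
ee_pos: [0.5675, -0.1327, 0.0693]
tcp_rot: [-0.897, -3.011, -0.001]
force: [-0.1, 0.3, -2.7]
grip_width: 0.0184
grip_force: 63.8
```

>>> jog_arm --increments '[{"translation": [0,0,0.03],"rotation": [0,0,0],"grip": 1},{"translation": [0,0,0],"rotation": [0,0,0],"grip": 1}]'

```text
t: 15.32
ee_pos: [0.5676, -0.1327, 0.0679]
tcp_rot: [0.897, 3.011, 0.001]
force: [0.5, -1.0, -0.8]
grip_width: 0.0185
grip_force: 63.8
```

>>> jog_arm --increments '[{"translation": [0,0,0.03],"rotation": [0,0,0],"grip": 1},{"translation": [0,0,0],"rotation": [0,0,0],"grip": 1}]'

```text
t: 15.58
ee_pos: [0.5677, -0.1327, 0.0667]
tcp_rot: [0.897, 3.01, 0.001]
force: [-1.0, 0.4, 1.8]
grip_width: 0.0186
grip_force: 64.2
```

```bash
python3 -c "
from h import *
s=r.state();print(s['t'],s['ee_pos'],yaw(),s['force'],s['torque'])"
```

```text
15.575 [ 0.56769898 -0.13270596  0.06671278] 146.82298625431972 [-1.00797468  0.35994654  1.7600174 ] [ 0.00832872  0.16944423 -0.05925917]
```

The force stayed low through 4 mm. At 7.5 mm below the rim the spring plate pushes with about 3 N, so the lugs are in the slots. Now I press down.

>>> jog_arm --increments '[{"translation": [0,0,0.06],"rotation": [0,0,0],"grip": 1},{"translation": [0,0,0.04],"rotation": [0,0,0],"grip": 1},{"translation": [0,0,0],"rotation": [0,0,0],"grip": 1}]'

```text
t: 15.95
ee_pos: [0.5678, -0.1327, 0.0615]
tcp_rot: [0.897, 3.01, 0.001]
force: [0.1, 0.7, 3.8]
grip_width: 0.0188
grip_force: 64.5
```

>>> jog_arm --increments '[{"translation": [0,0,0.06],"rotation": [0,0,0],"grip": 1},{"translation": [0,0,0.04],"rotation": [0,0,0],"grip": 1},{"translation": [0,0,0],"rotation": [0,0,0],"grip": 1}]'

```text
t: 16.32
ee_pos: [0.5678, -0.1327, 0.0567]
tcp_rot: [0.897, 3.01, 0.001]
force: [-1.3, 0.4, 6.8]
grip_width: 0.0189
grip_force: 64.8
```

```bash
python3 -c "
from h import *
s=r.state();print(s['t'],s['ee_pos'],yaw(),s['force'],s['torque'])"
```

```text
16.325 [ 0.56781143 -0.13269993  0.05665059] 146.821342329969 [-1.29870268  0.37337015  6.81079731] [ 0.07226585  0.43722429 -0.03571163]
```

>>> jog_arm --increments '[{"translation": [0,0,0.05],"rotation": [0,0,0],"grip": 1},{"translation": [0,0,0],"rotation": [0,0,0],"grip": 1}]'

```text
t: 16.58
ee_pos: [0.5679, -0.1327, 0.0543]
tcp_rot: [0.897, 3.01, 0.001]
force: [-0.9, 1.2, 7.4]
grip_width: 0.0186
grip_force: 64.9
```

>>> jog_arm --increments '[{"translation": [0,0,0],"rotation": [0,0,0.8],"grip": 1},{"translation": [0,0,0],"rotation": [0,0,0.8],"grip": 1},{"translation": [0,0,0],"rotation": [0,0,0.8],"grip": 1}]'

```text
t: 16.95
ee_pos: [0.569, -0.1331, 0.0548]
tcp_rot: [1.208, 2.897, 0.002]
force: [0.4, 1.2, 7.5]
grip_width: 0.0186
grip_force: 64.8
```

```bash
python3 -c "
from h import *
s=r.state();print(s['t'],s['ee_pos'],yaw(),s['force'],s['torque'],s['grip_width'])"
```

```text
16.95 [ 0.5689907  -0.13305895  0.05483418] 134.7097399963976 [0.41200922 1.20830306 7.50716165] [0.02920309 0.14892081 0.0854757 ] 0.018607646192244944
```

>>> jog_arm --increments '[{"translation": [0,0,0.01],"rotation": [0,0,0.8],"grip": 1},{"translation": [0,0,0],"rotation": [0,0,0.8],"grip": 1},{"translation": [0,0,0],"rotation": [0,0,0.8],"grip": 1},{"translation": [0,0,0],"rotation": [0,0,0.8],"grip": 1},{"translation": [0,0,0],"rotation": [0,0,0.8],"grip": 1}]'

```text
t: 17.58
ee_pos: [0.5691, -0.1328, 0.0544]
tcp_rot: [1.693, 2.643, 0.003]
force: [0.2, 0.5, 7.7]
grip_width: 0.0187
grip_force: 64.8
```

```bash
python3 -c "
from h import *
s=r.state();print(s['t'],s['ee_pos'],yaw(),s['force'],s['torque'],s['grip_width'])"
```

```text
17.575 [ 0.56912578 -0.13283911  0.05441868] 114.71373484122768 [0.1968575  0.46289995 7.67481017] [0.07103084 0.09390167 0.1323791 ] 0.018717080236406152
```

>>> jog_arm --increments '[{"translation": [0,0,0],"rotation": [0,0,0.8],"grip": 1},{"translation": [0,0,0],"rotation": [0,0,0.8],"grip": 1},{"translation": [0,0,0],"rotation": [0,0,0.8],"grip": 1},{"translation": [0,0,0],"rotation": [0,0,0.8],"grip": 1},{"translation": [0,0,0],"rotation": [0,0,0.8],"grip": 1}]'

```text
t: 18.2
ee_pos: [0.5688, -0.1335, 0.0544]
tcp_rot: [2.127, 2.309, 0.002]
force: [-0.9, -1.3, 7.2]
grip_width: 0.0184
grip_force: 64.9
```

>>> jog_arm --increments '[{"translation": [0,0,0],"rotation": [0,0,0.8],"grip": 1},{"translation": [0,0,0],"rotation": [0,0,0.8],"grip": 1},{"translation": [0,0,0],"rotation": [0,0,0.6],"grip": 1},{"translation": [0,0,0],"rotation": [0,0,0.6],"grip": 1},{"translation": [0,0,0],"rotation": [0,0,0],"grip": 1}]'

```text
t: 18.82
ee_pos: [0.5685, -0.1336, 0.0543]
tcp_rot: [2.391, 2.034, 0.001]
force: [-1.2, -1.3, 6.7]
grip_width: 0.0187
grip_force: 64.9
```

```bash
python3 -c "
from h import *
s=r.state();print(s['t'],s['ee_pos'],yaw(),s['force'],s['torque'],s['grip_width'])"
```

```text
18.825 [ 0.56850292 -0.13357271  0.05426941] 80.79021875131806 [-1.21938207 -1.27640431  6.66278079] [-0.18379416  0.35518855  0.01296248] 0.01867238596346451
```

>>> jog_arm --increments '[{"translation": [0,0,0],"rotation": [0,0,0.5],"grip": 1},{"translation": [0,0,0],"rotation": [0,0,0.5],"grip": 1},{"translation": [0,0,0],"rotation": [0,0,0.5],"grip": 1},{"translation": [0,0,0],"rotation": [0,0,0.5],"grip": 1},{"translation": [0,0,0],"rotation": [0,0,0],"grip": 1}]'

```text
t: 19.45
ee_pos: [0.5683, -0.1338, 0.0543]
tcp_rot: [2.559, 1.818, 0.001]
force: [-2.3, -2.0, 8.5]
grip_width: 0.0187
grip_force: 64.9
```

```bash
python3 -c "
from h import *
s=r.state();print(s['t'],s['ee_pos'],yaw(),s['force'],s['torque'],s['grip_width'])"
```

```text
19.45 [ 0.56831667 -0.13378249  0.05425217] 70.78699634158409 [-2.3312005  -2.01672946  8.52905504] [-0.3205432   0.43944628  0.02858997] 0.018700850977392575
```

>>> jog_arm --increments '[{"translation": [0,0,0],"rotation": [0,0,0.4],"grip": 1},{"translation": [0,0,0],"rotation": [0,0,0.4],"grip": 1},{"translation": [0,0,0],"rotation": [0,0,0],"grip": 1}]'

```text
t: 19.82
ee_pos: [0.5682, -0.1338, 0.0542]
tcp_rot: [2.621, 1.728, 0.001]
force: [-1.2, -2.7, 7.5]
grip_width: 0.0183
grip_force: 64.9
```

```bash
python3 -c "
from h import *
s=r.state();print(s['t'],s['ee_pos'],yaw(),s['force'],s['torque'],s['grip_width'])"
```

```text
19.825 [ 0.56819871 -0.13375044  0.05422564] 66.7982334529655 [-1.16671346 -2.67507593  7.54935519] [-0.35683517  0.48943619  0.05108654] 0.018346717104980197
```

>>> jog_arm --increments '[{"translation": [0,0,0],"rotation": [0,0,0.4],"grip": 1},{"translation": [0,0,0],"rotation": [0,0,0],"grip": 1}]'

```text
t: 20.08
ee_pos: [0.5677, -0.1333, 0.0542]
tcp_rot: [2.651, 1.683, 0.001]
force: [-0.8, -0.8, 8.1]
grip_width: 0.0185
grip_force: 65.0
```

```bash
python3 -c "
from h import *
s=r.state();print(s['t'],s['ee_pos'],yaw(),s['force'],s['torque'])"
```

```text
20.075 [ 0.56770594 -0.13333326  0.05415438] 64.81837161547686 [-0.81908793 -0.76428343  8.05634647] [-0.10084964  0.66467147  0.15209567]
```

>>> jog_arm --increments '[{"translation": [0,0,0],"rotation": [0,0,0.4],"grip": 1},{"translation": [0,0,0],"rotation": [0,0,0],"grip": 1}]'

```text
t: 20.32
ee_pos: [0.567, -0.1329, 0.0541]
tcp_rot: [-2.681, -1.637, 0.0]
force: [-2.6, 0.6, 9.7]
grip_width: 0.0184
grip_force: 65.1
```

```bash
python3 -c "
from h import *
s=r.state();print(s['t'],s['ee_pos'],yaw(),s['force'],s['torque'])"
```

```text
20.325 [ 0.56704104 -0.13288631  0.05405606] 62.82832571667604 [-2.56790252  0.63810564  9.72437105] [0.10062886 0.86226836 0.15107699]
```

>>> jog_arm --increments '[{"translation": [0,0,0],"rotation": [0,0,0.4],"grip": 1},{"translation": [0,0,0],"rotation": [0,0,0],"grip": 1}]'

```text
t: 20.58
ee_pos: [0.5664, -0.1324, 0.054]
tcp_rot: [-2.708, -1.59, 0.001]
force: [-3.7, 0.9, 9.7]
grip_width: 0.0188
grip_force: 65.2
```

```bash
python3 -c "
from h import *
s=r.state();print(s['t'],s['ee_pos'],yaw(),s['force'],s['torque'])"
```

```text
20.575 [ 0.56639879 -0.13244687  0.05403707] 60.839829374434316 [-3.68926371  0.91486501  9.73234526] [0.386693   1.10730246 0.20930259]
```

>>> jog_arm --increments '[{"translation": [0,0,0],"rotation": [0,0,0.4],"grip": 1},{"translation": [0,0,0],"rotation": [0,0,0],"grip": 1}]'

```text
t: 20.82
ee_pos: [0.5662, -0.1323, 0.0541]
tcp_rot: [-2.733, -1.545, 0.001]
force: [-4.8, 0.2, 10.7]
grip_width: 0.0185
grip_force: 65.7
```

```bash
python3 -c "
from h import *
s=r.state();print(s['t'],s['ee_pos'],yaw(),s['force'],s['torque'])"
```

```text
20.825 [ 0.56620802 -0.1322748   0.05405176] 58.956654224979026 [-4.76558558  0.17886907 10.69862327] [0.38639269 1.17962236 0.8922414 ]
```

The torque about z jumped to 0.9 N m at 88° of turn, so this is the stop. I'll ease up slowly.

>>> jog_arm --increments '[{"translation": [0,0,-0.02],"rotation": [0,0,-0.3],"grip": 1},{"translation": [0,0,-0.02],"rotation": [0,0,0],"grip": 1},{"translation": [0,0,-0.02],"rotation": [0,0,0],"grip": 1},{"translation": [0,0,0],"rotation": [0,0,0],"grip": 1}]'

```text
t: 21.32
ee_pos: [0.5662, -0.1322, 0.0556]
tcp_rot: [-2.714, -1.577, 0.002]
force: [-3.4, 2.4, -0.2]
grip_width: 0.0188
grip_force: 63.8
```

```bash
python3 -c "
from h import *
s=r.state();print(s['t'],s['ee_pos'],yaw(),s['force'],s['torque'])"
```

```text
21.325 [ 0.56624233 -0.13219144  0.05558259] 60.32624603715313 [-3.36769126  2.40236259 -0.21703638] [0.44025319 0.94738847 0.23815406]
```

>>> jog_arm --increments '[{"translation": [0,0,-0.02],"rotation": [0,0,0],"grip": 1},{"translation": [0,0,-0.02],"rotation": [0,0,0],"grip": 1},{"translation": [0,0,0],"rotation": [0,0,0],"grip": 1}]'

```text
t: 21.7
ee_pos: [0.5663, -0.1322, 0.058]
tcp_rot: [-2.714, -1.577, 0.002]
force: [-4.4, 3.0, -0.0]
grip_width: 0.0184
grip_force: 63.8
```

```bash
python3 -c "
from h import *
s=r.state();print(s['t'],s['ee_pos'],yaw(),s['force'],s['torque'])"
```

```text
21.7 [ 0.56629952 -0.13221941  0.05801369] 60.32558393976516 [-4.36233654  3.01263585 -0.0166585 ] [0.68503467 1.3801695  0.32711797]
```

>>> jog_arm --increments '[{"translation": [0,0.02,0],"rotation": [0,0,0],"grip": 1},{"translation": [0,0.02,0],"rotation": [0,0,0],"grip": 1},{"translation": [0,0,0],"rotation": [0,0,0],"grip": 1}]'

```text
t: 22.08
ee_pos: [0.5664, -0.1323, 0.0579]
tcp_rot: [-2.711, -1.576, 0.004]
force: [-7.5, 4.3, 2.0]
grip_width: 0.0186
grip_force: 64.1
```

```bash
python3 -c "
from h import *
s=r.state();print(s['t'],s['ee_pos'],yaw(),s['force'],s['torque'],s['tcp_rot'])"
```

```text
22.075 [ 0.56639256 -0.13229009  0.05792295] 60.34126245605826 [-7.5073565   4.32077837  2.043503  ] [1.03542906 2.02503287 0.26336968] [-2.71147998 -1.57626137  0.0039303 ]
```

>>> jog_arm --increments '[{"translation": [0,-0.04,0],"rotation": [0,0,0],"grip": 1},{"translation": [0,-0.03,0],"rotation": [0,0,0],"grip": 1},{"translation": [0,-0.03,0],"rotation": [0,0,0],"grip": 1},{"translation": [0,0,0],"rotation": [0,0,0],"grip": 1}]'

```text
t: 22.58
ee_pos: [0.5662, -0.1321, 0.0589]
tcp_rot: [2.715, 1.577, 0.003]
force: [-1.3, -1.2, -2.0]
grip_width: 0.0184
grip_force: 63.8
```

```bash
python3 -c "
from h import *
s=r.state();print(s['t'],s['ee_pos'],yaw(),s['force'],s['torque'],s['tcp_rot'])"
```

```text
22.575 [ 0.56621963 -0.13205927  0.05891371] 60.30150985502531 [-1.34164926 -1.21475091 -2.03019059] [-0.2214161   0.41193597  0.34228119] [2.71470449 1.57687262 0.00273117]
```

>>> jog_arm --increments '[{"translation": [0,0,-0.02],"rotation": [0,0,0],"grip": 1},{"translation": [0,0,0],"rotation": [0,0,0],"grip": 1}]'

```text
t: 22.82
ee_pos: [0.5662, -0.132, 0.0599]
tcp_rot: [2.715, 1.577, 0.003]
force: [0.9, -2.3, -0.9]
grip_width: 0.0186
grip_force: 63.8
```

```bash
python3 -c "
from h import *
s=r.state();print(s['t'],s['ee_pos'],yaw(),s['force'],s['torque'],s['tcp_rot'])"
```

```text
22.825 [ 0.56617165 -0.1320297   0.05990754] 60.30885482986571 [ 0.88218979 -2.33335336 -0.91982185] [-0.51235996  0.15493535  0.31546716] [2.71478043e+00 1.57714960e+00 2.50586108e-03]
```

>>> jog_arm --increments '[{"translation": [0,0,-0.02],"rotation": [0,0,0],"grip": 1},{"translation": [0,0,0],"rotation": [0,0,0],"grip": 1}]'

```text
t: 23.08
ee_pos: [0.566, -0.132, 0.06]
tcp_rot: [2.715, 1.577, 0.002]
force: [2.5, -4.5, -8.8]
grip_width: 0.0188
grip_force: 62.8
```

```bash
python3 -c "
from h import *
s=r.state();print(s['t'],s['ee_pos'],yaw(),s['force'],s['torque'],s['tcp_rot'])"
```

```text
23.075 [ 0.56602949 -0.13199859  0.06001759] 60.30362101805873 [ 2.5305372  -4.47372555 -8.76567278] [-0.94062091 -0.68944489  0.30721409] [2.71525397e+00 1.57725939e+00 1.73975796e-03]
```

The cap stopped hard at reported z 0.060, which puts its underside 14.2 mm below the rim. That is the locked height. I'll relax the load and release.

>>> jog_arm --increments '[{"translation": [0,0.02,0.02],"rotation": [0,0,0],"grip": 1},{"translation": [0,0,0],"rotation": [0,0,0],"grip": 1}]'

```text
t: 23.32
ee_pos: [0.5661, -0.132, 0.0599]
tcp_rot: [2.716, 1.578, 0.001]
force: [0.5, -3.7, -2.0]
grip_width: 0.0187
grip_force: 63.8
```

```bash
python3 -c "
from h import *
s=r.state();print(s['t'],s['ee_pos'],yaw(),s['force'],s['torque'],s['tcp_rot'])"
```

```text
23.325 [ 0.56612773 -0.13202484  0.05990452] 60.31116547157531 [ 0.47749507 -3.66429372 -1.95837145] [-0.73399621  0.0069716   0.31062938] [2.71606063e+00 1.57796716e+00 1.27322938e-03]
```

>>> jog_arm --increments '[{"translation": [0,0,0],"rotation": [0,0,0],"grip": -1},{"translation": [0,0,0],"rotation": [0,0,0],"grip": -1},{"translation": [0,0,0],"rotation": [0,0,0],"grip": -1},{"translation": [0,0,0],"rotation": [0,0,0],"grip": -1},{"translation": [0,0,0],"rotation": [0,0,0],"grip": -1}]'

```text
t: 23.95
ee_pos: [0.5659, -0.1316, 0.0594]
tcp_rot: [-2.716, -1.578, -0.001]
force: [-0.5, -0.2, -0.7]
grip_width: 0.0855
grip_force: 0.0
```

>>> jog_arm --increments '[{"translation": [0,0,-0.2],"rotation": [0,0,0],"grip": -1},{"translation": [0,0,-0.5],"rotation": [0,0,0],"grip": -1},{"translation": [0,0,-0.8],"rotation": [0,0,0],"grip": -1},{"translation": [0,0,-0.8],"rotation": [0,0,0],"grip": -1},{"translation": [0,0,0],"rotation": [0,0,0],"grip": -1}]'

```text
t: 24.58
ee_pos: [0.5688, -0.1324, 0.179]
tcp_rot: [2.712, 1.576, 0.011]
force: [0.7, 0.4, 0.4]
grip_width: 0.0851
grip_force: 0.0
```

```bash
python3 -c "
from h import *
import cv2
s=r.state();print(s['t'],s['ee_pos'],s['force'],s['grip_width'])
a=r.capture('side')[130:230,250:410]
cv2.imwrite('pics/s6.png',cv2.resize(a,(800,500),interpolation=cv2.INTER_CUBIC))
for z in (.054,.061,.068): # disc top z = underside+.028, bar top +.058
  print(z,proj('side',[.567,-.131,z+.028]),proj('side',[.567,-.131,z+.058]))
"
```

```text
24.575 [ 0.56875848 -0.13244173  0.17900373] [0.67575875 0.38304573 0.3799774 ] 0.08513705420657332
0.054 (np.float64(344.78050845737414), np.float64(162.24418098887247)) (np.float64(344.90044857782743), np.float64(148.57323083743987))
0.061 (np.float64(344.80821709486145), np.float64(159.08591000813828)) (np.float64(344.92888668769734), np.float64(145.33181352884125))
0.068 (np.float64(344.8360934110707), np.float64(155.9085267617135)) (np.float64(344.95749915162367), np.float64(142.07052309017865))
```

View pics/s6.png

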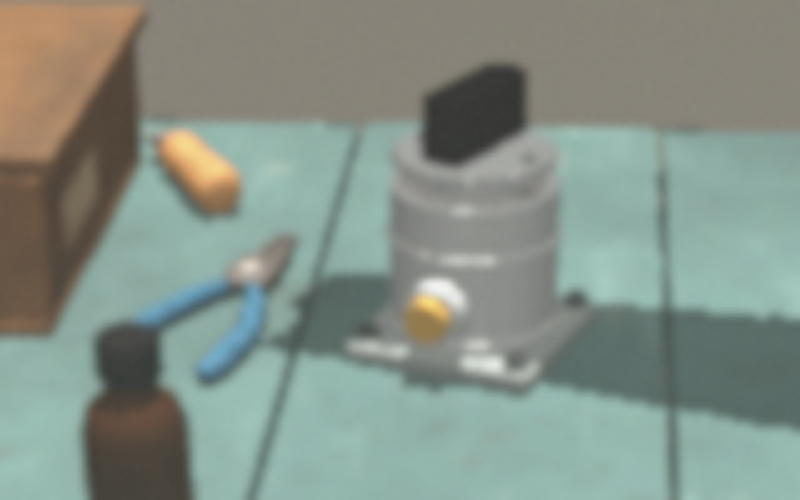

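```bash
python3 -c "
from h import *
import cv2
a=cv2.imread('pics/side0.png',0); b=np.mean([r.capture('side') for _ in range(4)],0).mean(2)
e=cv2.resize(cv2.imread('pics/s5.png',0),(120,100),interpolation=cv2.INTER_AREA) # rows from 120, cols from 290
for c in (334,345,354):
  print(c,'row150:',a[150:180,c].tolist()); print('  now',b[150:180,c].astype(int).tolist())
  print('  held row120',e[:60,c-290].tolist())
print('left edge col 330-340 etc: bar rows now', b[138:168,338].astype(int).tolist(), b[138:168,352].astype(int).tolist())
"
```

```text
334 row150: [130, 130, 130, 136, 149, 160, 165, 165, 164, 168, 189, 216, 218, 191, 169, 167, 178, 207, 228, 235, 232, 209, 158, 134, 131, 131, 132, 132, 134, 148]
  now [103, 102, 102, 104, 107, 109, 105, 101, 107, 112, 116, 128, 146, 155, 149, 137, 132, 133, 139, 146, 149, 145, 136, 132, 132, 132, 132, 132, 134, 141]
  held row120 [131, 132, 128, 118, 98, 81, 73, 73, 73, 73, 74, 73, 73, 74, 74, 72, 74, 95, 131, 156, 166, 167, 163, 154, 140, 128, 118, 114, 118, 126, 130, 130, 130, 136, 151, 164, 169, 169, 168, 168, 167, 164, 154, 140, 132, 129, 131, 136, 143, 149, 152, 147, 138, 135, 134, 134, 134, 134, 135, 139]
345 row150: [130, 129, 130, 131, 135, 148, 160, 166, 174, 194, 214, 205, 167, 135, 129, 138, 141, 127, 117, 154, 208, 231, 226, 182, 148, 144, 145, 143, 143, 143]
  now [55, 55, 55, 55, 55, 55, 56, 56, 55, 58, 78, 113, 146, 162, 165, 159, 148, 140, 138, 139, 144, 155, 158, 147, 141, 141, 141, 141, 141, 142]
  held row120 [113, 114, 115, 115, 115, 115, 116, 116, 116, 117, 116, 116, 116, 117, 118, 115, 101, 79, 62, 74, 111, 145, 165, 169, 163, 152, 142, 138, 137, 139, 139, 139
[... 357 characters left out ...]
151, 154, 160, 157, 144, 133, 125, 123, 131, 144, 148, 141, 137, 136, 136, 136, 136, 136, 139]
  held row120 [100, 98, 97, 98, 97, 91, 76, 62, 56, 55, 55, 53, 54, 54, 54, 54, 54, 54, 55, 55, 58, 84, 122, 149, 152, 141, 134, 130, 130, 132, 134, 130, 124, 123, 134, 155, 172, 178, 178, 180, 178, 169, 153, 137, 122, 113, 110, 108, 110, 124, 143, 150, 144, 139, 139, 138, 138, 139, 139, 141]
left edge col 330-340 etc: bar rows now [129, 129, 129, 129, 129, 129, 129, 127, 115, 93, 69, 59, 56, 56, 56, 55, 55, 56, 55, 56, 56, 56, 56, 65, 95, 132, 152, 147, 134, 129] [129, 129, 129, 124, 108, 81, 61, 56, 55, 54, 54, 54, 54, 55, 55, 54, 55, 58, 77, 112, 144, 161, 165, 165, 167, 168, 168, 158, 141, 132]
```

The last picture shows the cap level on the canister, its bar pointing the new way, and the pliers and bottle where they were. From the pixel profiles, the disc's front edge is 6.7 to 7.1 px above the canister rim's front edge. Locked (14 mm down) should give about 6.9 px, and unlocked (18 mm down) about 5.1 px, so the cap is locked.

```bash
python3 -c "
from plant import r
print(r.close_job())"
```

```text
the job is handed in; nothing more can be done
None
```

The cap is locked on the canister (about 14 mm down, felt and measured), the gripper is open and clear, no bystander was touched, and the job was handed in at about 25 s on the robot's clock.

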